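Put the check sample away in the push-latch drawer

TASK

The low sample cabinet's drawer has no handle: press its front in until the latch gives, let go, and it springs open. Stand the steel check sample (the plain cylinder as tall as it is wide) upright and fully down in the round pocket behind the drawer front, then push the drawer back in until it latches and stays shut on its own. Push gently with fingertip force, do not lean on the end stop, and leave everything else where it is.

Things in the scene. Friction and masses are not known exactly. Their poses are not given: they have to be found in the camera images.
- drawer (a joint): Drawer travel in m: 0 = shut and latched; 0.075 = sprung fully out towards the robot; negative = pressed in past latched. A spring pushes it out (4 N shut, 3 N out; a damper adds 0.4 N per 10 mm/s). Pushing it in to its end stop and letting go toggles the latch: if latched, the drawer then runs out by itself in about 1 s; if released, it settles back to 0 and stays.
- latch (a point): The hidden push latch, in the cabinet under the drawer. Its end stop lies 4 to 15 mm past the latched position; a set screw makes the depth differ each day, so feel for it: the push force climbs steeply. A push ending 2 mm or more short of the stop changes nothing and the drawer springs back. A push of 9 to 11 N is enough; over 16 N on drawer or cabinet is too hard.
- drawer_face (a point): Centre of the outer face of the drawer front, a plain upright white panel 156 mm wide, 62 mm high (12 to 74 mm above the bench), 12 mm thick, edges folded 16 mm back; moves with the drawer. x points straight into the cabinet (push this way), y left as seen from the robot, z up. Latched, the panel's back stands 18 mm clear of the cabinet body.
- pocket (a point): Centre of the floor of the drawer's empty round pocket, 18 mm above the bench, 55 mm behind the drawer's outer face, on its middle line; axes as drawer_face. 43 mm across, 8 mm deep, 2 mm lead-in, in a black plate (top 26 mm above the bench); side walls 34 mm high stand 64 mm either side. Drawer out: it lies 50 mm in front of the cabinet body, open from above.
- check: The check sample: plain steel cylinder, 40 mm in diameter and 40 mm tall, about 0.4 kg, standing on the bench to the robot's right of the cabinet. Origin at the centre of its underside, z up along its axis.
- cabinet: Low white sheet-metal cabinet fixed on the bench, 172 mm wide, 220 mm deep, 80 mm high. Origin at the centre of its underside, x from front to back, z up. The drawer is in its front (robot side): outer face 140 mm before the origin when latched, 215 mm when out.
- disc: Bystander: flat steel disc sample, 50 mm in diameter, 16 mm tall. Origin under its centre.
- stepped: Bystander: steel sample with a 48 mm flange 12 mm thick below and a 22 mm stem above, 48 mm tall. Origin under its centre.
- tin: Bystander: round metal tin 71 mm across and 44 mm tall on the rear half of the cabinet's top. Origin under its centre.
- jar: Bystander: white-capped jar, 62 mm across, 85 mm tall, on the robot's left. Origin under its centre.
- brush: Bystander: hand brush lying on the bench on the robot's right.
- wrench: Bystander: steel wrench lying on the bench on the robot's left.
- gauge: Bystander: small grey plastic block gauge, 75 x 30 x 18 mm, lying on the robot's left.
There are look-alikes about, which are no part of the job. What is shaped like the check but turquoise is not meant.

How it is judged:
On the way, in this order (a step that is already met when the one before it is completed fails the run):
1. the latch is released and the drawer has run out (value of joint drawer above 0.06 m), for 0.2 s.
2. the check sample stands fully down in the pocket of the open drawer, let go (value of joint drawer above 0.05 m and horizontal distance between check and pocket below 0.004 m and z of check in the frame of pocket below 0.002 m and angle between check's own z axis and vertical below 0.06 rad and contact force between check and the fingers below 0.05 N), for 0.2 s.
3. the drawer is pushed in and stays latched untouched (value of joint drawer between -0.002 and 0.003 m and contact force between cabinet and the fingers below 0.05 N), for 0.4 s.
At the end, for the whole second after the job is handed in: The drawer is latched shut (within 3 mm of its latched position) and at rest, with the check sample upright and fully down in the pocket (centred within 4 mm, at most 2 mm above the pocket floor) (value of joint drawer between -0.002 and 0.003 m and horizontal distance between check and pocket below 0.004 m and z of check in the frame of pocket below 0.002 m and angle between check's own z axis and vertical below 0.06 rad and linear speed of check below 0.01 m/s); the robot touches nothing.
It fails at once if the drawer or cabinet is pushed with more than 16 N (contact force between cabinet and the arm above 16 N or contact force between cabinet and the fingers above 16 N).
It fails at once if another thing on the bench is shifted by more than 20 mm (distance of any of disc, stepped, tin, jar, brush, wrench, gauge from where it was at the start of the episode above 0.02 m).
It also fails if it takes over 64 s, if anything falls off the work surface, if the arm or the gripper's body presses on something with over 40 N, if the wrist force passes 120 N, or if a joint passes its speed limit or range.

ROBOT

A 7-joint arm with a two-finger parallel gripper is mounted at the origin on the work surface. World frame = base frame: x ahead of the robot, y to its left, z up, the work surface at z = 0. Lengths are in m, angles in rad, forces in N, time in s.
With the tool pointing down it reaches from about 0.425 to 0.825 m from the base axis. Payload 3.6 kg.
Tool frame: the origin (TCP) lies between the finger pads; the fingertips stand ahead of it and the grasp point (between the pads) lies 3 mm ahead of it (robot.tcp_to_tips is the z of the fingertips in the tool frame, in m); z points along the fingers, y is the line along which they close (so a half turn about z gives the same grasp; the last joint's range is limited). The gripper opens to 93 mm and grips with 3 to 60 N. Pads are 15 mm wide; open, the fingers measure 128 mm over their backs; the gripper's body (75 mm by 188 mm) begins 65 mm behind the grasp point.
Start: joints at [-1.175, 0.615, -0.013, 1.423, 0.008, 1.103, -0.04], TCP at [0.267, 0.593, 0.241] pointing down, gripper open.
Joint ranges: [-3.12, 3.12], [-0.3, 2.06], [-1.34, 1.32], [0.26, 2.42], [-1.36, 4.5], [0.01, 1.98], [-2.84, 2.84]. Speed limits (rad/s): [2.79, 2.79, 3.14, 3.14, 3.14, 3.14, 3.14].

INTERFACE

Orientations are given as a rotation vector (axis times angle).
In Python, from bench import robot, imaging gives the robot as it stands.
- The arm moves only by the tool jog_arm, never from a script. Its argument "steps" is a list that holds one entry, the list of rows, each a list of 5 numbers: the shift along the world's x, y, z in mm, then the turn about the world's z in rad, then the closure, from 0 (fully open) to 1 (shut). A call has 1 to 20 rows; each row is the pose to reach, as a shift and turn from the pose commanded when the call began; what a row does not reach only later rows make up. A row lasts 1/8 s, in which the tool goes at most 62.5 mm and 10.7 degrees, less where a joint would pass 70% of its speed; a pose out of reach is approached as far as the arm can. A call with a gripper value outside its range is refused whole. The fingers move at their own pace and stop on an object; the grip force is fixed at half the most. Time passes only in rows, so rows that repeat a pose let the fingers close. It gives the time, the measured TCP pose, the force, the opening and the grip force at its end, in the units of the state.
- robot.sense(): the state, without advancing time (a new reading comes with each control period).
- imaging.grab_frame(name): name is "scene" or "top"; returns the picture (480x640x3 uint8, blue, green, red); there is no depth.
- imaging.get_calibration(name): a dict with "intrinsics" (3x3 intrinsics, pixels), "R" (3x3) and "t" (3): a world point X has camera coordinates R X + t. Camera axes: x right, y down, z forward; pixel columns grow to the right and rows downward; lengths in m; the calibration is good to about 2 mm. A picture is of the moment at which its call begins. get_calibration takes no time and is no camera call.
- robot.finish_job(): hands the job in; it is judged then, once.
The state is a dict: "time": time; "qpos": joint angles; "qd": joint speeds; "joint_efforts": joint torques, N m; "eef_pos": TCP position; "ee_rot": TCP orientation; "force": force on the tool from outside, world axes, zero at the start; "moment": the same for the moment, N m; "grip_width": finger opening in m; "grip_force": force on a finger pad.
Only numpy, scipy, OpenCV 4.12 (cv2) and the standard library are available. Lean on these libraries where they do the work, as an engineer would, in place of code of your own. Each camera call takes 0.05 s, during which the arm holds its last target. There are 200 camera calls.

## Working session

There is one attempt and no reset: what is moved stays moved. The work goes in short steps, Python scripts to look and compute and a tool call to move; the robot and the scene stay as the last step left them, time stands still between calls to the robot, and variables do not carry over. Pictures are saved under pics/ and viewed, at most 10 in all, crops included, and the job is handed in when it is done.

Besides the shell and the picture viewer there is one more tool, called after "Request:" as name(argument=value, ...), one argument or row to a line, values as JSON. jog_arm: Moves the arm, as the interface text tells. Its arguments: {"type":"object","properties":{"steps":{"type":"array"}},"required":["steps"]}

```bash
mkdir -p pics
cat > h.py <<'E'
import numpy as np,cv2
from bench import robot,imaging
def cal(n):
    c=imaging.get_calibration(n);return np.array(c["intrinsics"]),np.array(c["R"]),np.array(c["t"]).ravel()
def ray(n,u,v,z):
    K,R,t=cal(n);d=R.T@np.linalg.solve(K,[u,v,1]);o=-R.T@t;return o+d*(z-o[2])/d[2]
def proj(n,X):
    K,R,t=cal(n);p=K@(R@np.array(X)+t);return p[:2]/p[2]
E
python3 - <<'E'
from h import *
for n in("scene","top"):
    f=imaging.grab_frame(n);cv2.imwrite(f"pics/{n}0.png",f);K,R,t=cal(n);print(n,K[0,0],-R.T@t,R[2])
s=robot.sense();print(s,robot.tcp_to_tips)
E
```

```text
scene 535.8682697052626 [ 1.21181775 -0.41325114  1.10974317] [-0.49571639  0.34926649 -0.79515922]
top 463.1110345008585 [0.40836206 0.04580082 1.05680091] [ 0.15268373  0.00254318 -0.98827183]
{'time': 0.1, 'qpos': array([-1.17450583,  0.61583322, -0.0125894 ,  1.4247172 ,  0.00808933,
        1.1033708 , -0.04039484]), 'qd': array([ 0.00067997, -0.00243442,  0.00069366, -0.00610983, -0.00327494,
        0.00011692, -0.00337955]), 'joint_efforts': array([ 1.61475706e-03, -4.60046017e+01,  2.10052743e-01, -1.66244906e+01,
       -6.11563283e-02,  1.69228372e-02,  1.08632350e-04]), 'eef_pos': array([0.2664337 , 0.59217745, 0.23959716]), 'ee_rot': array([-0.65902176, -3.0712349 ,  0.00350956]), 'force': array([ 0.0469934 ,  0.80117071, -0.34393051]), 'moment': array([-0.01940148,  0.05599957,  0.04934545]), 'grip_force': 0.0, 'grip_width': 0.09283769455633435} 0.022
```

View pics/scene0.png

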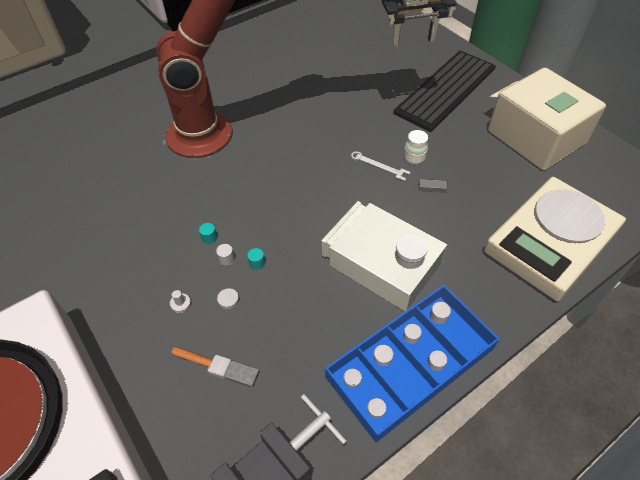

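View pics/top0.png

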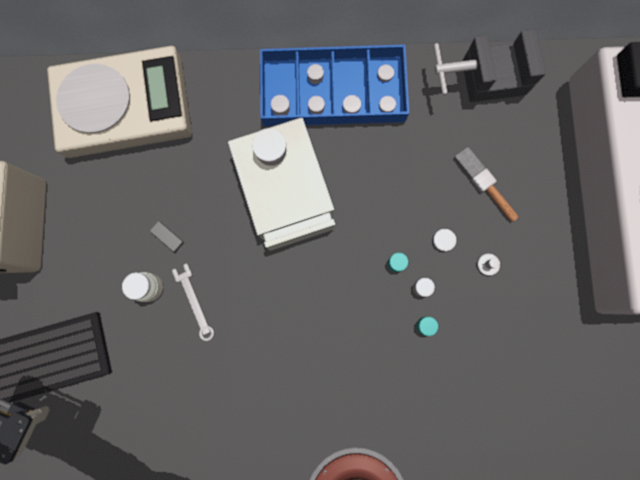

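Candidates (top view): grey cylinder (425,288), turquoise look-alikes (399,262) and (428,326), disc (445,240), stepped (488,265), steel samples in the blue tray (around 280–390, 72–105). I choose (425,288): plain steel, outside the tray, right of the cabinet. The drawer front runs along about (265,240)–(333,228).

Run:
```python
from h import *
f=cv2.imread("pics/top0.png");h=cv2.cvtColor(f,cv2.COLOR_BGR2HSV)
w=((h[...,2]>125)&(h[...,1]<60)).astype(np.uint8)
tq=((h[...,1]>120)&(abs(h[...,0].astype(int)-88)<15)).astype(np.uint8)
def blob(m,p,z,nm):
    n,l,st,c=cv2.connectedComponentsWithStats(m);i=l[p[1],p[0]]
    ct=max(cv2.findContours((l==i).astype(np.uint8),0,1)[0],key=cv2.contourArea)
    (u,v),r=cv2.minEnclosingCircle(ct);X=ray("top",u,v,z);Y=ray("top",u+r,v,z)
    print(nm,i,st[i],(u,v,r),X.round(4),"dia",2*np.linalg.norm(X-Y));return ct
blob(w,(425,288),.04,"check");blob(tq,(399,262),.04,"tq1");blob(tq,(428,326),.04,"tq2");blob(w,(445,240),.016,"disc")
ct=blob(w,(290,200),.08,"cab")
print(cv2.approxPolyDP(ct,4,True).reshape(-1,2).tolist(), cv2.minAreaRect(ct))
a=f[40:270,200:360];b=f[220:345,370:500]
a=cv2.resize(a,None,fx=2.5,fy=2.5,interpolation=2);b=cv2.resize(b,(390,375))
o=np.zeros((600,800,3),np.uint8);o[:575,:400]=a;o[:375,405:795]=b
cv2.imwrite("pics/crop0.png",o)
```

```text
check 23 [416 277  19  20 300] (425.0746154785156, 286.6119384765625, 9.833389282226562) [ 0.4499 -0.1664  0.04  ] dia 0.04285091142468682
tq1 0 [     0      0    640    480 307102] (319.5, 239.5, 399.30010986328125) [0.5605 0.0612 0.04  ] dia 1.7625037817569298
tq2 0 [     0      0    640    480 307102] (319.5, 239.5, 399.30010986328125) [0.5605 0.0612 0.04  ] dia 1.7625037817569298
disc 19 [434 228  23  23 418] (444.8846130371094, 239.1923065185547, 11.664162635803223) [ 0.5565 -0.2228  0.016 ] dia 0.052814666861754796
cab 15 [ 228  117  108  131 8868] (281.79718017578125, 181.6122283935547, 67.4054946899414) [0.6843 0.1392 0.08  ] dia 0.2932416627391778
[[301, 117], [228, 141], [256, 232], [263, 234], [266, 247], [335, 223]] ((282.35003662109375, 182.04998779296875), (113.52577209472656, 81.58676147460938), 71.56504821777344)
```

View pics/crop0.png

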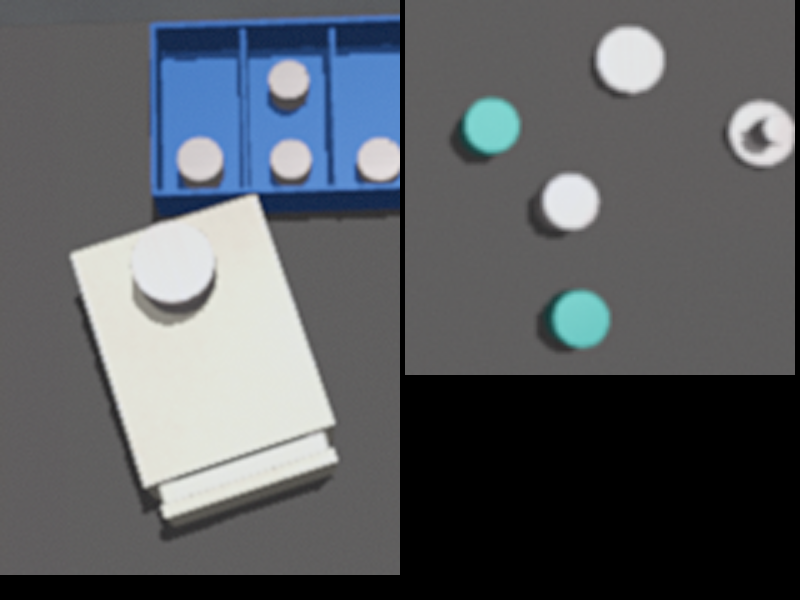

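The crop confirms the choice: plain steel cylinder at (425,287). Cabinet top corners are at about (228,142), (303,118), (334,210), (258,235), and the panel's top outer edge is at (267,247)–(335,223).

Run:
```python
from h import *
c=np.array([ray("top",u,v,.08) for u,v in[(228,141.6),(303.2,118),(334,209.6),(258,234.8)]])[:,:2]
p=np.array([ray("top",u,v,.074) for u,v in[(267,247.2),(335.2,223.2)]])[:,:2]
print(c.round(4),p.round(4));
d=lambda a,b:(np.linalg.norm(a-b).round(4),np.degrees(np.arctan2(*(b-a)[::-1])).round(2))
print(d(c[3],c[0]),d(c[2],c[1]),d(c[2],c[3]),d(c[1],c[0]),d(p[1],p[0]),p.mean(0),c.mean(0))
# subpixel lines: fit long side edges & front
f=cv2.imread("pics/top0.png");g=cv2.cvtColor(f,cv2.COLOR_BGR2GRAY)
l=cv2.createLineSegmentDetector().detect(g[100:270,215:350])[0][:,0]+[215,100,215,100]
for s in l:
    a=ray("top",*s[:2],.077)[:2];b=ray("top",*s[2:],.077)[:2];L,an=d(a,b)
    if L>.09:print(s.round(1),a.round(3),b.round(3),L,an)
f2=cv2.imread("pics/scene0.png");h=cv2.cvtColor(f2,cv2.COLOR_BGR2HSV)
print("check in scene",proj("scene",[.45,-.1664,.04]),proj("scene",[.45,-.1664,0]))
from scipy.spatial.transform import Rotation as Ro
print(Ro.from_rotvec(robot.sense()["ee_rot"]).as_matrix().round(3))
cv2.imwrite("pics/sc.png",cv2.resize(f2[190:320,300:460],None,fx=4,fy=4,interpolation=2))
for q in list(np.c_[c,[.08]*4])+list(np.c_[p,[.074]*2]):print(proj("scene",q).round(1),end=" ")
```

```text
[[0.7789 0.2567]
 [0.8286 0.0896]
 [0.6187 0.0276]
 [0.5686 0.1917]] [[0.5421 0.1735]
 [0.59   0.0258]]
(np.float64(0.2202), np.float64(17.17)) (np.float64(0.2189), np.float64(16.44)) (np.float64(0.1716), np.float64(107.0)) (np.float64(0.1744), np.float64(106.56)) (np.float64(0.1552), np.float64(107.98)) [0.56604308 0.09967688] [0.69872041 0.14141343]
[333.1 207.3 301.8 116.9] [0.624 0.029] [0.833 0.093] 0.2176 16.93
[227.7 142.5 256.8 234. ] [0.778 0.258] [0.571 0.195] 0.2167 -163.03
[299.5 117.4 228.4 140.2] [0.832 0.098] [0.783 0.257] 0.1659 106.99
[268.2 247.  335.2 224.3] [0.542 0.171] [0.587 0.026] 0.1514 -72.68
[257.5 233.9 314.3 214.2] [0.571 0.193] [0.61 0.07] 0.129 -72.29
[301.9 116.6 348.2 115.4] [0.833 0.092] [ 0.833 -0.011] 0.1031 -90.14
[327.  213.4 265.5 233.9] [0.611 0.043] [0.571 0.176] 0.1393 107.05
[256.3 244.2 229.2 160.3] [0.549 0.196] [0.737 0.255] 0.197 17.33
[327.1 234.9 266.5 255.8] [0.565 0.044] [0.523 0.174] 0.1366 107.62
check in scene [223.0289545  250.09124775] [225.51003134 259.3053009 ]
[[-0.912  0.41  -0.001]
 [ 0.41   0.912 -0.002]
 [-0.    -0.002 -1.   ]]
[445.7 244.1] [406.8 295.3] [327.6 247. ] [367.9 202.4] [355.6 200.8] [319.8 241. ]
```

View pics/sc.png

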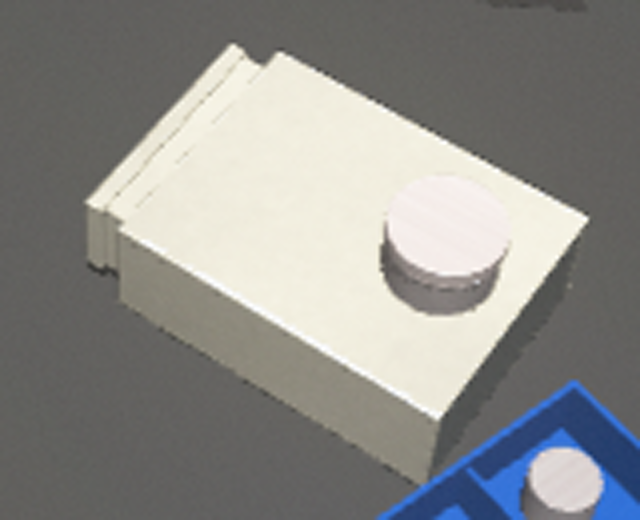

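The scene view agrees with the top-view cabinet to about 3 mm. The yaw is 17°, the face centre is near (0.566, 0.100), and the check is near (0.450, -0.166). Next I move in front of the drawer face with the gripper shut and the tool's y along the face.

Request:
jog_arm(
  steps=[
    [[260,-504,0,0.72,1],[260,-504,0,0.72,1],[260,-504,0,0.72,1],[260,-504,0,0.72,1],[260,-504,0,0.72,1],[260,-504,0,0.72,1],[260,-504,0,0.72,1],[260,-504,0,0.72,1],[260,-504,0,0.72,1],[260,-504,0,0.72,1],[260,-504,0,0.72,1],[260,-504,-60,0.72,1],[260,-504,-120,0.72,1],[260,-504,-160,0.72,1],[260,-504,-190,0.72,1],[260,-504,-190,0.72,1],[260,-504,-190,0.72,1]],
  ],
)

```text
time: 2.22
eef_pos: [0.5271, 0.0904, 0.0517]
ee_rot: [-0.468, 3.105, 0.001]
force: [0.2, 0.2, 0.4]
grip_width: 0.0005
grip_force: 0.0
```

Request:
jog_arm(
  steps=[
    [[12,3.5,0,0,1],[19,5.8,0,0,1],[23,7,0,0,1],[25,7.6,0,0,1],[27,8.3,0,0,1],[29,8.9,0,0,1],[29,8.9,0,0,1]],
  ],
)

```text
time: 3.1
eef_pos: [0.5557, 0.0976, 0.0506]
ee_rot: [0.465, -3.107, 0.0]
force: [0.2, 0.7, 0.6]
grip_width: 0.0006
grip_force: 0.0
```

Request:
jog_arm(
  steps=[
    [[1,0.3,0,0,1],[2,0.6,0,0,1],[3,0.9,0,0,1],[4,1.2,0,0,1],[4,1.2,0,0,1]],
  ],
)

```text
time: 3.72
eef_pos: [0.5585, 0.0985, 0.0504]
ee_rot: [0.465, -3.104, 0.001]
force: [-3.5, -0.9, 2.5]
grip_width: 0.0007
grip_force: 2.1
```

Request:
jog_arm(
  steps=[
    [[1,0.3,0,0,1],[2,0.6,0,0,1],[3,0.9,0,0,1],[3,0.9,0,0,1]],
  ],
)

```text
time: 4.22
eef_pos: [0.5627, 0.0998, 0.0504]
ee_rot: [0.465, -3.107, -0.0]
force: [-3.4, -1.5, 0.6]
grip_width: 0.0004
grip_force: 2.0
```

Request:
jog_arm(
  steps=[
    [[1,0.3,0,0,1],[1.9,0.6,0,0,1],[1.9,0.6,0,0,1]],
  ],
)

```text
time: 4.6
eef_pos: [0.5646, 0.1004, 0.0504]
ee_rot: [0.465, -3.107, 0.0]
force: [-3.1, -1.0, -1.1]
grip_width: 0.0004
grip_force: 1.9
```

Request:
jog_arm(
  steps=[
    [[1,0.3,0,0,1],[1,0.3,0,0,1]],
  ],
)

```text
time: 4.85
eef_pos: [0.5655, 0.1006, 0.0504]
ee_rot: [0.465, -3.107, 0.0]
force: [-4.3, -0.8, -2.0]
grip_width: 0.0003
grip_force: 2.0
```

Request:
jog_arm(
  steps=[
    [[1,0.3,0,0,1],[1,0.3,0,0,1]],
  ],
)

```text
time: 5.1
eef_pos: [0.5665, 0.1009, 0.0504]
ee_rot: [0.465, -3.107, 0.0]
force: [-4.2, -2.3, -3.4]
grip_width: 0.0008
grip_force: 2.0
```

Request:
jog_arm(
  steps=[
    [[1,0.3,0,0,1],[1,0.3,0,0,1]],
  ],
)

```text
time: 5.35
eef_pos: [0.5673, 0.1012, 0.0505]
ee_rot: [0.465, -3.106, 0.0]
force: [-4.6, -1.2, -2.2]
grip_width: 0.0002
grip_force: 2.2
```

Request:
jog_arm(
  steps=[
    [[1,0.3,0,0,1],[1,0.3,0,0,1]],
  ],
)

```text
time: 5.6
eef_pos: [0.5684, 0.1015, 0.0505]
ee_rot: [0.465, -3.106, 0.0]
force: [-4.9, -0.9, -3.4]
grip_width: 0.0004
grip_force: 2.3
```

Request:
jog_arm(
  steps=[
    [[1,0.3,0,0,1],[1,0.3,0,0,1]],
  ],
)

```text
time: 5.85
eef_pos: [0.5694, 0.1018, 0.0505]
ee_rot: [0.465, -3.106, 0.0]
force: [-4.0, -1.7, -3.3]
grip_width: 0.0007
grip_force: 2.3
```

Request:
jog_arm(
  steps=[
    [[0.8,0.2,0,0,1],[0.8,0.2,0,0,1]],
  ],
)

```text
time: 6.1
eef_pos: [0.5703, 0.1021, 0.0505]
ee_rot: [0.465, -3.107, 0.0]
force: [-4.6, -1.2, -3.6]
grip_width: 0.0003
grip_force: 2.3
```

Request:
jog_arm(
  steps=[
    [[0.8,0.2,0,0,1],[0.8,0.2,0,0,1]],
  ],
)

```text
time: 6.35
eef_pos: [0.571, 0.1023, 0.0505]
ee_rot: [0.465, -3.106, 0.0]
force: [-4.7, -1.1, -3.7]
grip_width: 0.0004
grip_force: 2.4
```

Request:
jog_arm(
  steps=[
    [[0.6,0.2,0,0,1],[0.6,0.2,0,0,1]],
  ],
)

```text
time: 6.6
eef_pos: [0.5711, 0.1024, 0.0505]
ee_rot: [0.465, -3.105, 0.0]
force: [-4.2, -1.4, -2.3]
grip_width: 0.0003
grip_force: 2.9
```

Request:
jog_arm(
  steps=[
    [[0.5,0.15,0,0,1],[0.5,0.15,0,0,1]],
  ],
)

```text
time: 6.85
eef_pos: [0.5712, 0.1023, 0.0505]
ee_rot: [0.465, -3.105, 0.001]
force: [-6.2, -1.1, -2.2]
grip_width: 0.0008
grip_force: 3.2
```

Request:
jog_arm(
  steps=[
    [[0.3,0.1,0,0,1],[0.3,0.1,0,0,1]],
  ],
)

```text
time: 7.1
eef_pos: [0.5712, 0.1024, 0.0505]
ee_rot: [0.465, -3.104, 0.001]
force: [-7.1, -1.8, -1.9]
grip_width: 0.0005
grip_force: 3.5
```

Request:
jog_arm(
  steps=[
    [[0.5,0.15,0,0,1],[0.5,0.15,0,0,1]],
  ],
)

```text
time: 7.35
eef_pos: [0.5713, 0.1024, 0.0505]
ee_rot: [0.465, -3.103, 0.001]
force: [-6.6, -1.2, -0.9]
grip_width: 0.0006
grip_force: 3.8
```

Request:
jog_arm(
  steps=[
    [[0.3,0.1,0,0,1],[0.3,0.1,0,0,1]],
  ],
)

```text
time: 7.6
eef_pos: [0.5714, 0.1024, 0.0505]
ee_rot: [0.464, -3.103, 0.001]
force: [-7.8, -2.6, -0.3]
grip_width: 0.0003
grip_force: 4.1
```

Request:
jog_arm(
  steps=[
    [[0.5,0.15,0,0,1],[0.7,0.2,0,0,1],[0.7,0.2,0,0,1]],
  ],
)

```text
time: 7.98
eef_pos: [0.5715, 0.1024, 0.0506]
ee_rot: [0.464, -3.101, 0.001]
force: [-9.9, -1.7, 0.8]
grip_width: 0.0003
grip_force: 4.6
```

Request:
jog_arm(
  steps=[
    [[-30,-9,0,0,1],[-70,-21,0,0,1],[-105,-32,0,0,1],[-108,-35,50,0,1],[-110,-60,100,0,0.6],[-115,-120,110,0,0.3],[-121,-180,110,0,0.2],[-121,-240,110,0,0.2],[-121,-268,110,0,0.2],[-121,-268,110,0,0.2],[-121,-268,110,0,0.2]],
  ],
)

```text
time: 9.35
eef_pos: [0.4553, -0.1638, 0.1617]
ee_rot: [-0.468, 3.102, -0.002]
force: [0.8, 0.5, -0.4]
grip_width: 0.0659
grip_force: 0.0
```

Run:
```python
from h import *
f=imaging.grab_frame("top");cv2.imwrite("pics/top1.png",f);g=imaging.grab_frame("scene");cv2.imwrite("pics/scene1.png",g)
o=np.zeros((600,800,3),np.uint8)
o[:]=0;o[:600,:400]=cv2.resize(f[150:300,230:330],(400,600),interpolation=2);o[:400,400:]=cv2.resize(g[180:320,200:340],(400,400),interpolation=2)
cv2.imwrite("pics/c1.png",o);s=robot.sense();print(s["eef_pos"],s["grip_width"])
```

```text
[ 0.45445034 -0.16305024  0.16120384] 0.07241970133503364
```

View pics/c1.png

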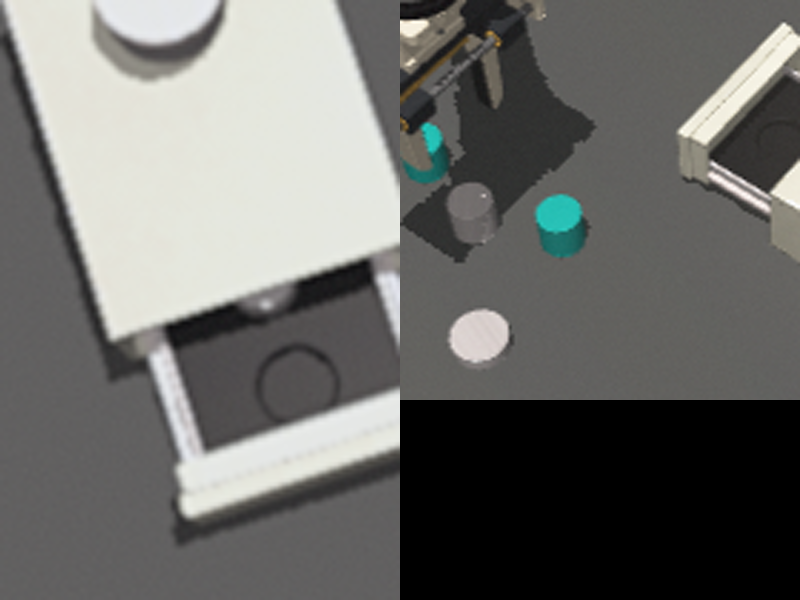

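The drawer is out, with the pocket ring at about (304,246) in the top view. The check is still standing between the look-alikes. Next I descend on the check and grip it.

Request:
jog_arm(
  steps=[
    [[0,0,-40,0,0.2],[0,0,-80,0,0.2],[0,0,-110,0,0.2],[0,0,-128,0,0.2],[0,0,-128,0,0.2],[0,0,-128,0,0.2]],
  ],
)

```text
time: 10.2
eef_pos: [0.454, -0.1642, 0.0333]
ee_rot: [-0.467, 3.105, -0.001]
force: [0.5, 0.1, 0.8]
grip_width: 0.0745
grip_force: 0.0
```

Run:
```python
from h import *
s=robot.sense();print(s["eef_pos"],s["force"],s["grip_width"])
P=ray("top",304.2,246.5,.026);print("pocket top",P)
g=imaging.grab_frame("scene");cv2.imwrite("pics/c2.png",cv2.resize(g[200:300,170:290],(720,600),interpolation=2))
f=cv2.imread("pics/top1.png");r=cv2.cvtColor(f,cv2.COLOR_BGR2GRAY)[232:260,290:319]
r=cv2.resize(r,None,fx=8,fy=8,interpolation=2)
c=cv2.HoughCircles(r,cv2.HOUGH_GRADIENT,1.2,100,param1=60,param2=20,minRadius=65,maxRadius=100)
if c is not None:
    for a in c[0]:
        u,v=a[:2]/8-.4375+[290,232];print(u,v,a[2]/8,ray("top",u,v,.026))
```

```text
[ 0.45401639 -0.16416863  0.03334679] [0.514677   0.12810978 0.76982332] 0.07446157238163408
pocket top [0.5477599  0.09613843 0.026     ]
```

View pics/c2.png

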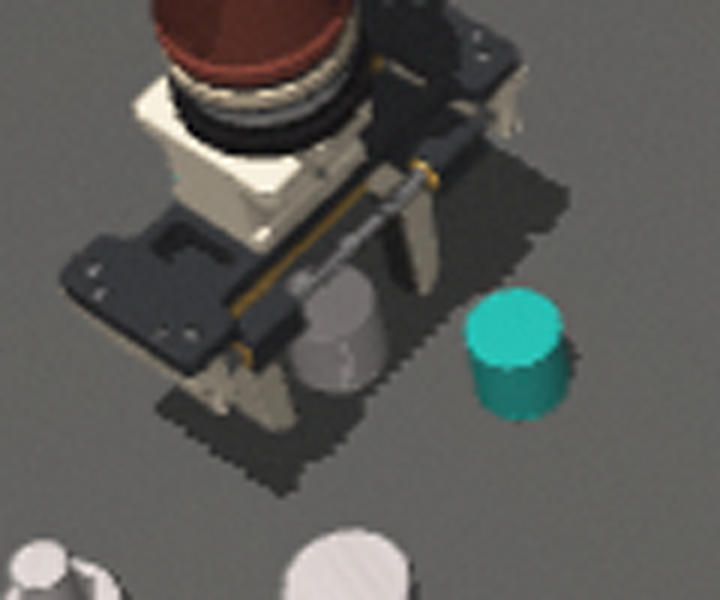

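Gripper straddles the check at crop (345,330), clear of the turquoise one. I nudge 3 mm back and close.

Request:
jog_arm(
  steps=[
    [[-3,-1.3,0,0,0.2],[-3,-1.3,0,0,0.2],[-3,-1.3,0,0,1],[-3,-1.3,0,0,1],[-3,-1.3,0,0,1],[-3,-1.3,0,0,1],[-3,-1.3,0,0,1],[-3,-1.3,0,0,1]],
  ],
)

```text
time: 11.25
eef_pos: [0.4498, -0.1656, 0.0326]
ee_rot: [0.466, -3.106, -0.001]
force: [-0.1, 1.6, 0.5]
grip_width: 0.0397
grip_force: 30.0
```

Request:
jog_arm(
  steps=[
    [[0,0,40,0,1],[0,0,90,0,1],[10,40,110,0,1],[30,90,110,0,1],[52,140,110,0,1],[72,190,110,0,1],[90,240,110,0,1],[97,261,110,0,1],[97,261,110,0,1],[97,261,80,0,1],[97,261,60,0,1],[97,261,60,0,1],[97,261,60,0,1]],
  ],
)

```text
time: 12.88
eef_pos: [0.5474, 0.0931, 0.0932]
ee_rot: [-0.462, 3.107, -0.002]
force: [0.5, 0.3, -4.0]
grip_width: 0.0398
grip_force: 30.0
```

Run:
```python
from h import *
s=robot.sense();e=s["eef_pos"];print(e,s["force"],s["grip_width"])
g=imaging.grab_frame("scene");f=imaging.grab_frame("top");cv2.imwrite("pics/s3.png",g);cv2.imwrite("pics/t3.png",f)
o=np.zeros((500,800,3),np.uint8);o[:,:400]=cv2.resize(g[170:270,290:370],(400,500),interpolation=2);o[:,400:]=cv2.resize(f[190:290,265:345],(400,500),interpolation=2)
cv2.imwrite("pics/c3.png",o)
b=e-[0,0,.033]
for z in(0,.04):print("scene",(proj("scene",b+[0,0,z])-[290,170])*5,"top",(proj("top",b+[0,0,z])-[265,190])*5+[400,0])
print("pocket scene",(proj("scene",[.5478,.0961,.026])-[290,170])*5)
```

```text
[0.54736764 0.09313014 0.09319501] [ 0.49493946  0.27888607 -3.98434065] 0.03981321276858443
scene [207.5816061  251.62765054] top [598.87037324 272.76048745]
scene [208.0031247  200.62857513] top [594.03498392 259.65823377]
pocket scene [212.39320658 291.12949441]
```

View pics/c3.png

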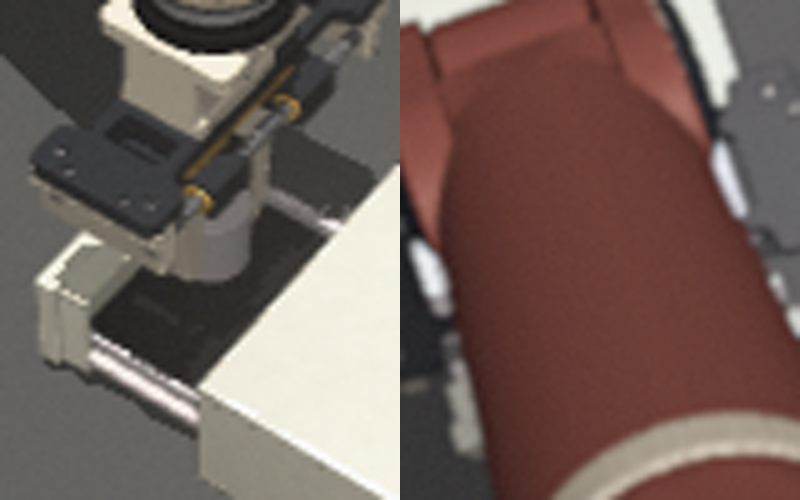

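The check is held upright over the pocket; its lowest point is near crop (222,283). I locate the pocket ring in the same camera from the earlier frame to compare the two directly.

Run:
```python
from h import *
g=cv2.imread("pics/scene1.png")[200:260,300:370];c=cv2.createCLAHE(6,(2,2)).apply(cv2.cvtColor(g,cv2.COLOR_BGR2GRAY))
c=np.clip(cv2.cvtColor(g,cv2.COLOR_BGR2GRAY).astype(float)*3-30,0,255).astype(np.uint8)
t=cv2.imread("pics/top1.png")[225:270,275:335];t=np.clip(cv2.cvtColor(t,cv2.COLOR_BGR2GRAY).astype(float)*3-30,0,255).astype(np.uint8)
k=cv2.imread("pics/s3.png")[200:240,310:350];k=cv2.cvtColor(k,cv2.COLOR_BGR2GRAY);k=np.clip(k.astype(float)*1.8,0,255).astype(np.uint8)
o=np.zeros((600,800),np.uint8)
o[:300,:350]=cv2.resize(c,None,fx=5,fy=5,interpolation=2);o[300:570,:360]=cv2.resize(t,None,fx=6,fy=6,interpolation=2);o[:400,380:780]=cv2.resize(k,None,fx=10,fy=10,interpolation=2)
cv2.imwrite("pics/c4.png",o)
```

```text
(no output)
```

View pics/c4.png

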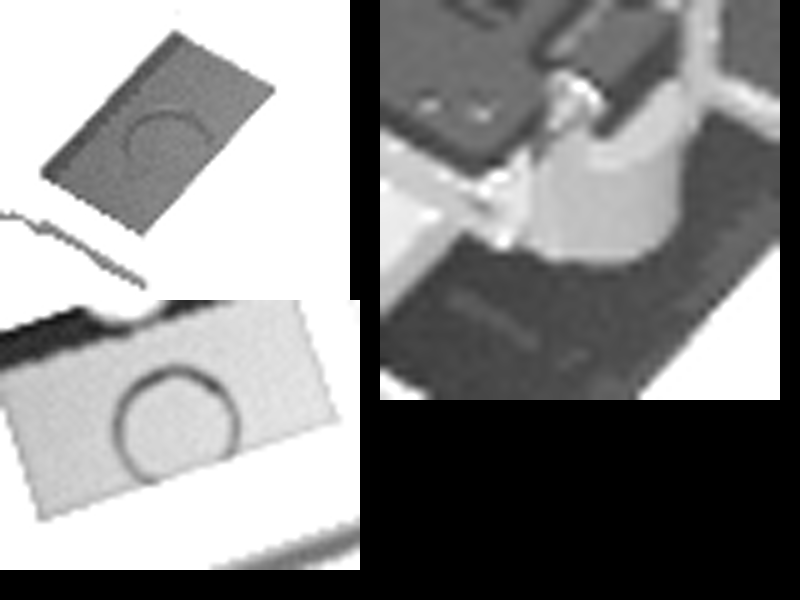

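Run:
```python
from h import *
a=ray("scene",331.6,219.5,robot.sense()["eef_pos"][2]-.033);b=ray("scene",333.6,229.2,.026);c=ray("top",304.2,246.1,.026)
print(robot.sense()["eef_pos"],a,b,c,(b-a)[:2]*1000)
# check position in first scene frame: top rim by mask
f=cv2.imread("pics/scene0.png");h=cv2.cvtColor(f,cv2.COLOR_BGR2HSV)
m=((h[...,2]>120)&(h[...,1]<60)).astype(np.uint8)[235:275,205:245]
ct=max(cv2.findContours(m,0,1)[0],key=cv2.contourArea);x,y,w,hh=cv2.boundingRect(ct);print(x+205,y+235,w,hh)
print("expected left/right",proj("scene",[.45,-.166,.02]))
```

```text
[0.54775696 0.09410308 0.09366559] [0.54567972 0.0946584  0.06066559] [0.55201678 0.09650269 0.026     ] [0.54866603 0.09611907 0.026     ] [6.33706365 1.84428261]
216 244 17 21
expected left/right [224.42437416 254.67431298]
```

Request:
jog_arm(
  steps=[
    [[2,1,0,0,1],[2,1,-10,0,1],[2,1,-20,0,1],[2,1,-28,0,1],[2,1,-32,0,1],[2,1,-34,0,1],[2,1,-35,0,1],[2,1,-36,0,1],[2,1,-36,0,1]],
  ],
)

```text
time: 14.1
eef_pos: [0.5492, 0.096, 0.058]
ee_rot: [-0.465, 3.106, -0.0]
force: [-2.3, -0.4, 6.3]
grip_width: 0.0395
grip_force: 30.0
```

Touching at the lead-in, with the force pointing toward the robot, so the check sits a bit too far in. I lift, shift 2.5 mm back, and retry.

Request:
jog_arm(
  steps=[
    [[0,0,3,0,1],[-2.4,-0.7,3,0,1],[-2.4,-0.7,3,0,1],[-2.4,-0.7,1,0,1],[-2.4,-0.7,0,0,1],[-2.4,-0.7,-1,0,1],[-2.4,-0.7,-1,0,1]],
  ],
)

```text
time: 14.98
eef_pos: [0.5475, 0.0954, 0.0579]
ee_rot: [-0.465, 3.105, -0.001]
force: [-3.0, -1.0, 11.3]
grip_width: 0.0397
grip_force: 30.0
```

Request:
jog_arm(
  steps=[
    [[0,0,4,0,1],[-2,-0.6,4,0,1],[-2,-0.6,4,0,1],[-2,-0.6,2,0,1],[-2,-0.6,1,0,1],[-2,-0.6,0,0,1],[-2,-0.6,0,0,1]],
  ],
)

```text
time: 15.85
eef_pos: [0.5457, 0.0949, 0.0581]
ee_rot: [-0.465, 3.105, -0.0]
force: [-2.8, -0.0, 12.6]
grip_width: 0.0397
grip_force: 30.0
```

Run:
```python
from h import *
for i in range(4):
    s=robot.sense();print(s["force"].round(2),s["moment"].round(3),s["eef_pos"].round(4));g=imaging.grab_frame("scene")
cv2.imwrite("pics/s5.png",g)
```

```text
[-2.76 -0.   12.58] [-0.282  0.882 -0.045] [0.5457 0.0949 0.0581]
[-2.96 -0.35 13.65] [-0.294  0.895 -0.029] [0.5457 0.0949 0.0581]
[-2.98  0.08 13.7 ] [-0.258  0.851 -0.015] [0.5456 0.0949 0.0581]
[-2.81 -0.53 13.86] [-0.276  0.91  -0.022] [0.5456 0.0949 0.0581]
```

Request:
jog_arm(
  steps=[
    [[0,0,4,0,1],[0,0,5,0,1],[0,0,5,0,1],[0,0,5,0,1]],
  ],
)

```text
time: 16.55
eef_pos: [0.5444, 0.0945, 0.0601]
ee_rot: [0.465, -3.106, 0.0]
force: [-0.0, 0.4, -3.8]
grip_width: 0.0396
grip_force: 30.0
```

Run:
```python
from h import *
for i in range(3):
    s=robot.sense();print(s["force"].round(2),s["moment"].round(3),s["eef_pos"].round(4));g=imaging.grab_frame("scene")
```

```text
[-0.03  0.39 -3.78] [ 0.018 -0.027  0.019] [0.5444 0.0945 0.0601]
[-0.01 -0.33 -4.16] [ 0.04   0.019 -0.02 ] [0.5444 0.0945 0.0602]
[-0.03 -0.34 -4.24] [ 0.064 -0.012  0.026] [0.5445 0.0945 0.0603]
```

The moment shows that the contact is on the robot side of the check, so it should go further in, as the scene view also said.

Request:
jog_arm(
  steps=[
    [[6.5,2,0,0,1],[6.5,2,0,0,1],[6.5,2,-3,0,1],[6.5,2,-4.5,0,1],[6.5,2,-5.5,0,1],[6.5,2,-5.5,0,1]],
  ],
)

```text
time: 17.45
eef_pos: [0.553, 0.0972, 0.0582]
ee_rot: [-0.465, 3.102, 0.0]
force: [-2.5, 0.2, 13.4]
grip_width: 0.0393
grip_force: 30.0
```

Run:
```python
from h import *
s=robot.sense();print(s["force"].round(2),s["moment"].round(3),s["eef_pos"].round(4))
```

```text
[-2.46  0.24 13.44] [-0.04   0.384 -0.028] [0.553  0.0972 0.0582]
```

Request:
jog_arm(
  steps=[
    [[0.5,1.5,2,0,1],[0.5,1.5,0.8,0,1],[-0.4,1.2,0.5,0,1],[-1.3,0.9,0.5,0,1],[-1.3,0.9,0.5,0,1]],
  ],
)

```text
time: 18.08
eef_pos: [0.552, 0.0973, 0.0582]
ee_rot: [-0.464, 3.102, -0.001]
force: [-2.7, -1.0, 13.3]
grip_width: 0.0394
grip_force: 30.0
```

Run:
```python
from h import *
s=robot.sense();print(s["force"].round(2),s["moment"].round(3),s["eef_pos"].round(4))
g=imaging.grab_frame("scene");cv2.imwrite("pics/s6.png",g)
k=cv2.cvtColor(g,cv2.COLOR_BGR2GRAY)[195:255,305:365];k=np.clip(k.astype(float)*2-20,0,255).astype(np.uint8)
cv2.imwrite("pics/c6.png",cv2.resize(k,None,fx=10,fy=10,interpolation=2))
```

```text
[-2.74 -0.99 13.27] [-0.347  0.224 -0.026] [0.552  0.0973 0.0582]
```

View pics/c6.png

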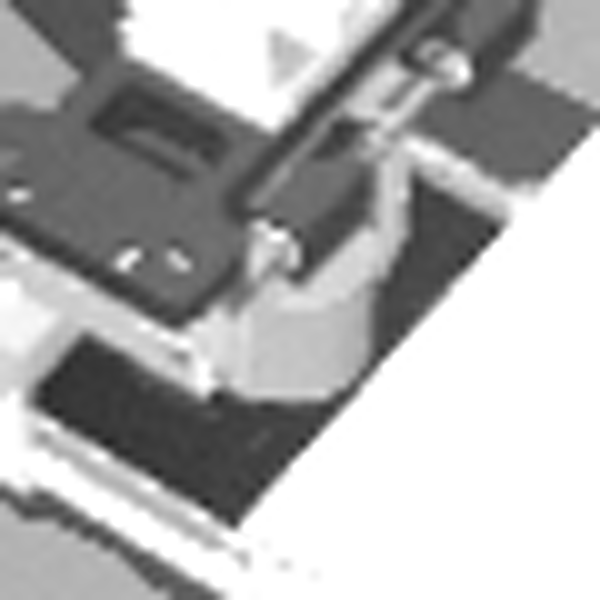

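In the picture the check bottom (about 334,229 in the full frame) coincides with the ring position within a millimetre or so, and the drawer is unmoved. The moment hints that contact is on the right, so I try about 1.5 mm to the left.

Request:
jog_arm(
  steps=[
    [[0,0,3,0,1],[-0.5,1.5,3,0,1],[-0.5,1.5,3,0,1],[-0.5,1.5,1.5,0,1],[-0.5,1.5,0.5,0,1],[-0.5,1.5,0,0,1]],
  ],
)

```text
time: 18.88
eef_pos: [0.5489, 0.0987, 0.0553]
ee_rot: [0.465, -3.106, 0.0]
force: [-0.1, -0.2, -3.1]
grip_width: 0.0395
grip_force: 30.0
```

Run:
```python
from h import *
s=robot.sense();print(s["force"].round(2),s["moment"].round(3),s["eef_pos"].round(4))
```

```text
[-0.08 -0.16 -3.08] [-0.099  0.194  0.013] [0.5489 0.0987 0.0553]
```

It has entered the pocket. I continue down.

Request:
jog_arm(
  steps=[
    [[0,0,-1,0,1],[0,0,-2,0,1],[0,0,-3,0,1],[0,0,-3.5,0,1],[0,0,-4,0,1],[0,0,-4,0,1]],
  ],
)

```text
time: 19.62
eef_pos: [0.549, 0.0987, 0.0515]
ee_rot: [0.465, -3.106, 0.001]
force: [-2.5, -1.3, -2.5]
grip_width: 0.0394
grip_force: 30.0
```

Request:
jog_arm(
  steps=[
    [[-0.4,-0.1,-0.7,0,1],[-0.4,-0.1,-1.2,0,1],[-0.4,-0.1,-1.2,0,1]],
  ],
)

```text
time: 20.0
eef_pos: [0.5491, 0.0987, 0.0506]
ee_rot: [-0.465, 3.107, -0.0]
force: [-2.0, -2.6, -0.3]
grip_width: 0.0392
grip_force: 30.0
```

Request:
jog_arm(
  steps=[
    [[-0.4,-0.1,-0.3,0,0.7],[-0.4,-0.1,-0.3,0,0.4],[-0.4,-0.1,-0.3,0,0.4],[-0.4,-0.1,-0.3,0,0.4],[0,0,15,0,0.4],[0,0,50,0,0.4],[0,0,90,0,0.4],[-79,-25,100,0,1],[-79,-25,100,0,1],[-79,-25,100,0,1],[-79,-25,100,0,1]],
  ],
)

```text
time: 21.38
eef_pos: [0.4718, 0.0744, 0.1511]
ee_rot: [-0.465, 3.104, 0.001]
force: [-0.6, 0.5, -0.2]
grip_width: 0.0201
grip_force: 0.0
```

Run:
```python
from h import *
s=robot.sense();print(s["force"].round(2),s["eef_pos"].round(4),s["grip_width"])
g=imaging.grab_frame("scene");f=imaging.grab_frame("top");cv2.imwrite("pics/s7.png",g);cv2.imwrite("pics/t7.png",f)
o=np.zeros((480,800,3),np.uint8);o[:,:400]=cv2.resize(g[190:262,300:360],(400,480),interpolation=2);o[:,400:]=cv2.resize(f[205:277,275:335],(400,480),interpolation=2)
cv2.imwrite("pics/c7.png",o)
```

```text
[-0.58  0.54 -0.18] [0.4718 0.0744 0.1511] 0.02012629667807969
```

View pics/c7.png

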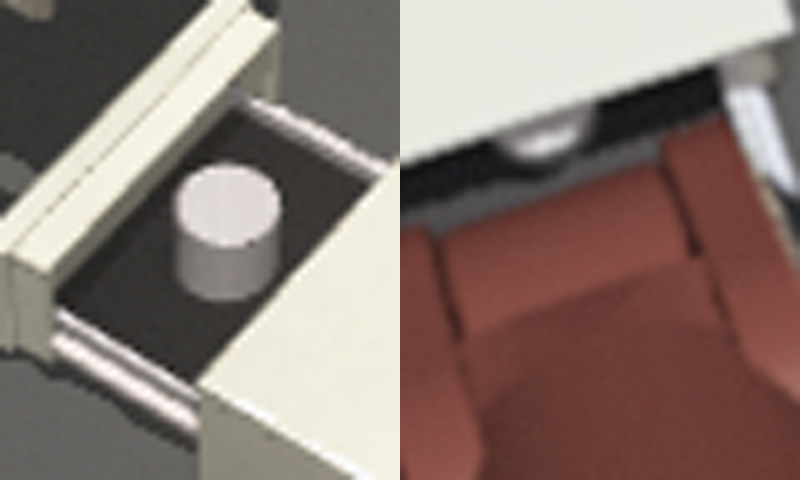

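The check stands upright and fully down, with about 32 mm visible. I lower in front of the face and push in at moderate speed.

Request:
jog_arm(
  steps=[
    [[0,0,-50,0,1],[0,0,-85,0,1],[0,0,-100,0,1],[0,0,-100,0,1],[5,1.5,-100,0,1],[9,2.8,-100,0,1],[12,3.7,-100,0,1],[15,4.6,-100,0,1],[18,5.5,-100,0,1],[22,6.7,-100,0,1],[26,7.9,-100,0,1],[30,9.2,-100,0,1],[34,10.4,-100,0,1],[38,11.6,-100,0,1],[42,12.8,-100,0,1],[46,14,-100,0,1]],
  ],
)

```text
time: 23.48
eef_pos: [0.516, 0.0879, 0.0503]
ee_rot: [0.465, -3.106, 0.0]
force: [-4.8, -0.8, -0.4]
grip_width: 0.0006
grip_force: 2.4
```

Request:
jog_arm(
  steps=[
    [[4,1.2,0,0,1],[8,2.4,0,0,1],[12,3.7,0,0,1],[16,4.9,0,0,1],[20,6.1,0,0,1],[24,7.3,0,0,1],[28,8.6,0,0,1],[32,9.8,0,0,1],[36,11,0,0,1],[39,11.9,0,0,1],[42,12.8,0,0,1],[44,13.4,0,0,1],[46,14.1,0,0,1],[47,14.4,0,0,1],[48,14.7,0,0,1],[48,14.7,0,0,1]],
  ],
)

```text
time: 25.48
eef_pos: [0.5641, 0.1025, 0.0503]
ee_rot: [-0.465, 3.107, -0.0]
force: [-3.3, -1.1, -2.2]
grip_width: 0.0004
grip_force: 1.9
```

Request:
jog_arm(
  steps=[
    [[1,0.3,0,0,1],[2,0.6,0,0,1],[3,0.9,0,0,1],[4,1.2,0,0,1],[5,1.5,0,0,1],[5,1.5,0,0,1]],
  ],
)

```text
time: 26.22
eef_pos: [0.569, 0.1041, 0.0504]
ee_rot: [0.465, -3.107, 0.0]
force: [-3.6, -1.8, -3.0]
grip_width: 0.0004
grip_force: 2.2
```

Request:
jog_arm(
  steps=[
    [[0.7,0.2,0,0,1],[1.4,0.4,0,0,1],[1.4,0.4,0,0,1]],
  ],
)

```text
time: 26.6
eef_pos: [0.5697, 0.1043, 0.0504]
ee_rot: [0.465, -3.105, 0.001]
force: [-6.1, -2.6, -1.2]
grip_width: 0.0008
grip_force: 2.9
```

Request:
jog_arm(
  steps=[
    [[0.7,0.2,0,0,1],[1.2,0.35,0,0,1],[1.2,0.35,0,0,1]],
  ],
)

```text
time: 26.98
eef_pos: [0.5699, 0.1043, 0.0504]
ee_rot: [0.465, -3.103, 0.001]
force: [-7.7, -2.3, -0.0]
grip_width: 0.0004
grip_force: 3.8
```

Request:
jog_arm(
  steps=[
    [[0.5,0.15,0,0,1],[0.9,0.27,0,0,1],[0.9,0.27,0,0,1]],
  ],
)

```text
time: 27.35
eef_pos: [0.57, 0.1044, 0.0504]
ee_rot: [0.464, -3.101, 0.001]
force: [-8.6, -3.8, 1.8]
grip_width: 0.0006
grip_force: 4.5
```

Request:
jog_arm(
  steps=[
    [[-6,-2,0,0,1],[-16,-5,0,0,1],[-45,-14,0,0,1],[-80,-24,0,0,1],[-106,-32,0,0,1],[-106,-32,40,0,1],[-106,-90,100,0,1],[-106,-150,130,0,1],[-106,-210,130,0,1],[-106,-210,130,0,1],[-106,-210,130,0,1],[-106,-210,130,0,1]],
  ],
)

```text
time: 28.85
eef_pos: [0.4674, -0.1032, 0.1808]
ee_rot: [-0.469, 3.104, 0.001]
force: [1.2, -0.3, 0.2]
grip_width: 0.0003
grip_force: 0.0
```

Run:
```python
from h import *
f=imaging.grab_frame("top");g=imaging.grab_frame("scene");cv2.imwrite("pics/t8.png",f)
for n,a,w in(("top0",f,(slice(110,265),slice(222,345))),("scene0",g,(slice(190,310),slice(315,460)))):
    d=cv2.absdiff(cv2.imread(f"pics/{n}.png")[w],a[w]).max(2);print(n,(d>40).sum(),np.argwhere(d>40)[:8].tolist())
gr=cv2.cvtColor(f,cv2.COLOR_BGR2GRAY);l=cv2.createLineSegmentDetector().detect(gr[100:270,215:350])[0][:,0]+[215,100,215,100]
for s in l:
    if np.hypot(s[0]-s[2],s[1]-s[3])>60 and s[1]>205 and s[3]>205:print(s.round(1))
print(robot.sense()["force"],robot.sense()["time"])
```

```text
top0 7 [[115, 67], [116, 64], [117, 61], [118, 58], [119, 55], [120, 52], [121, 49]]
scene0 24 [[11, 42], [14, 45], [14, 46], [16, 37], [16, 38], [16, 44], [17, 37], [19, 35]]
[257.5 233.8 314.3 214.1]
[266.9 247.  333.9 224.4]
[326.9 213.3 265.7 233.5]
[328.1 234.2 265.3 255.8]
[-0.73238962 -0.7931291   0.11556339] 28.95
```

```bash
python3 -c "
from bench import robot
print(robot.finish_job())"
```

```text
the job is handed in; nothing more can be done
None
```

I handed the job in at about 29 s. The check sample stands upright and fully down in the drawer's pocket, and the camera shows the drawer shut where it started, to about 1 mm; push readings peaked near 10 N, and I was given no verdict.

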